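# Hang the big-eyed church-key opener on its peg

### The arm

A 7-joint arm with a two-finger parallel gripper is mounted at the origin on the work surface. World frame = base frame: x ahead of the robot, y to its left, z up, the work surface at z = 0. Lengths are in m, angles in rad, forces in N, time in s.
With the tool pointing down it reaches from about 0.425 to 0.925 m from the base axis. Payload 6.8 kg.
Tool frame: the origin (TCP) lies at the very end of the fingers, on their centre line; the grasp point (between the pads) lies 19 mm behind it; z points along the fingers, y is the line along which they close (so a half turn about z gives the same grasp; the last joint's range is limited). The gripper opens to 85 mm and grips with 20 to 120 N. Pads are 22 mm wide; open, the fingers measure 114 mm over their backs; the gripper's body (76 mm by 85 mm) begins 54 mm behind the grasp point. The pads swing forward as they close: fully open they stand 13 mm farther back than shut.
Start: joints at [-1.423, 0.477, 0.022, 1.555, -0.011, 1.109, -0.083], TCP at [0.171, 0.653, 0.231] pointing down, gripper open.
Joint ranges: [-2.96, 2.96], [-0.34, 2.1], [-1.41, 1.46], [0.24, 2.44], [-1.37, 4.51], [0.17, 1.92], [-2.96, 2.96]. Speed limits (rad/s): [2.39, 2.39, 3.14, 3.14, 3.14, 3.14, 3.14].

### API

Orientations are given as a unit quaternion [w, x, y, z].
In Python, from station import bot gives the robot as it stands.
- The arm moves only by the tool jog_arm, never from a script. Its argument "motion" is a list of rows, each a list of 7 numbers: the turn, a rotation vector about the tool's x, y, z in rad, then the shift along the tool's x, y, z in mm, then the finger opening in mm, from 0 to 85.4. A call has 1 to 10 rows; each row is the pose to reach, as a shift and turn from the pose commanded when the call began, along the tool's axes at that moment; what a row does not reach only later rows make up. A row lasts 1/8 s, in which the tool goes at most 62.5 mm and 10.7 degrees, less where a joint would pass 70% of its speed; a pose out of reach is approached as far as the arm can. A call with a gripper value outside its range is refused whole. The fingers move at their own pace and stop on an object; "grip_force" is the grip in N (left out, the last holds). Time passes only in rows, so rows that repeat a pose let the fingers close. It gives the time, the measured TCP pose, the force, the opening and the grip force at its end, in the units of the state.
- bot.get_obs(): the state, without advancing time (a new reading comes with each control period).
- bot.read_camera(name): name is "side" or "top" or "wrist"; returns a dict with "pixels" (420x560x3 uint8, red, green, blue), "camera_matrix" (3x3 intrinsics, pixels), "distortion" ([k1, k2, p1, p2, k3] as OpenCV has them; the pictures are not rectified), "T" (4x4, takes a point from camera to world coordinates); the wrist camera has in their place "tool_from_camera" (4x4, takes a point from camera to tool coordinates, whose origin is the TCP and whose axes are the flange's). Camera axes: x right, y down, z forward; pixel columns grow to the right and rows downward; lengths in m; the calibration is good to about 2 mm. A picture is of the moment at which its call begins: read the wrist's pose just before it. There is no depth.
- bot.hand_in(): hands the job in; it is judged then, once.
Trained networks look in a picture, given as the dict that the camera call returned (one of the last four; its "shot" number tells which), for a name from the list of things; names that differ only in an ending like _2 or _b are one class to them, and where a whole thing is asked for, a point or a joint stands for the part that bears it (a point fixed in the world has none). Each returns a list of dicts, best first, with "score" (0 to 1); they miss things now and then, are a little off and sometimes report something else, mostly with a low value. They report only what shows in the picture. A call takes as long as a camera call.
- bot.spot_in(thing, picture): "xy" ([column, row] in pixels, amid what is visible of it).
- bot.tip_of(thing, picture): "xy" ([column, row] in pixels: a listed point, or the origin of a listed thing).
The state is a dict: "t": time; "q": joint angles; "joint_vel": joint speeds; "joint_torque": joint torques, N m; "eef_pos": TCP position; "tool_rot": TCP orientation; "contact_force": force on the tool from outside, world axes, zero at the start; "torque": the same for the moment, N m; "gripper_width": opening from 0.0 (shut) to 1.0 (fully open); "grasp_force": force on a finger pad.
Only numpy, scipy, OpenCV 4.12 (cv2) and the standard library are available. Lean on these libraries where they do the work, as an engineer would, in place of code of your own. Each camera call takes 0.05 s, during which the arm holds its last target. There are 200 camera calls.

### The job

Slide the door of the pine box fully open, then take out the one church-key opener whose eye is large enough to go over the peg and hang it by its eye on the peg of the pine board, so that it hangs down freely. Leave the other two openers in the box, the door open, and the things lying about where they are.

Things in the scene. Friction and masses are not known exactly. Their poses are not given: they have to be found in the camera images.
- box: Fixed open-topped pine box, 200 (x) x 276 (y) x 40 mm high, walls and floor 8 mm thick. Origin: centre of its underside. Three openers lie on its floor side by side, roughly along its x, about 78 mm apart, eyes towards its +x side.
- door (a joint): The sliding door on top of the box, a 190 x 262 x 6 mm wooden panel between 40 and 47 mm above the box's underside. Value in m: 0 shut, grows as the door slides towards the box's -x (towards the robot), 0.18 fully open (end stop). Slides with about 1.5 N of friction and stays where left. It starts about half open.
- door_pull (a point): Centre of the top edge of the door's pull, an upright batten 12 mm thick (x), 200 mm long (y), standing 20 mm above the door's upper face, along the door's +x edge (its +x face is flush to 0.5 mm with the panel's end). Push its +x face towards the box's -x to open. This point is 66.5 mm above the box's underside.
- opener_a: Flat stainless church-key opener, 143 mm long. Origin: centre of mass, on the underside; x towards the eye, z up. Handle 16 mm wide, 9 thick, x = -62 to +30 mm (grip across it near the origin); beak to x = -78, 14 high; eye a ring round x = +46 mm, 38 mm outside, 5 thick, its hole 22 mm (goes over the peg).
- opener_a_eye (a point): Centre of the hole in the eye of opener_a, at mid thickness.
- opener_b: Flat stainless church-key opener, 143 mm long. Origin: centre of mass, on the underside; x towards the eye, z up. Handle 16 mm wide, 9 thick, x = -62 to +30 mm (grip across it near the origin); beak to x = -78, 14 high; eye a ring round x = +46 mm, 38 mm outside, 5 thick, its hole 9 mm (too small for the peg).
- opener_c: Flat stainless church-key opener, 143 mm long. Origin: centre of mass, on the underside; x towards the eye, z up. Handle 16 mm wide, 9 thick, x = -62 to +30 mm (grip across it near the origin); beak to x = -78, 14 high; eye a ring round x = +46 mm, 38 mm outside, 5 thick, its hole 7 mm (too small for the peg).
- rack: Fixed upright pine board 130 mm wide (y), 18 mm thick, 200 mm high, on a foot behind it. Origin: bottom centre of its front face; the front face looks along its -x, towards the robot.
- peg: Round wooden peg, 12 mm diameter, plain rounded end, in the front face of the board, 170 mm above the table. Origin: where its axis leaves the board; own z runs out along the peg, which rises at 30 degrees above the horizontal towards the board's front, tip at z = 50 mm; own y is level, parallel to the board's width.
- corkscrew: Nickel winged corkscrew lying on the shelf, about 140 x 90 mm, 28 mm high; leave alone. Origin on its underside.
- jar_key: Black plastic jar key, 156 mm long, 12 mm thick, lying flat; leave alone. Origin on its underside.
- stopper: Copper wine stopper standing on its 36 mm head, 62 mm high; leave alone. Origin: centre of its underside.
- grip_disc: Grey rubber bottle grip disc, 110 mm across, 6 mm thick, lying flat; leave alone. Origin: centre of its underside.
- jar: Glass jar with steel cap, 60 mm across, 80 mm high; leave alone. Origin: centre of its underside.

How it is judged:
By the outcome, as a careful person would: the job done as asked, in the order asked, and still so for the second after the job is handed in, with the robot touching nothing.
It also fails if it takes over 61 s, if anything falls off the work surface, if the arm or the gripper's body presses on something with over 40 N, if the wrist force passes 120 N, or if a joint passes its speed limit or range.

## Working session

There is one attempt and no reset: what is moved stays moved. The work goes in short steps, Python scripts to look and compute and a tool call to move; the robot and the scene stay as the last step left them, time stands still between calls to the robot, and variables do not carry over. Pictures are saved under pics/ and viewed, at most 12 in all, crops included, and the job is handed in when it is done.

Besides the shell and the picture viewer there is one more tool, called after "Emit:" in YAML: its name, and indented under it one key for each argument. jog_arm: Moves the arm, as the interface text tells. Its arguments: {"type":"object","properties":{"motion":{"type":"array"},"grip_force":{"type":"number"}},"required":["motion"]}

```bash
mkdir -p pics; ls
cat > h.py <<'E'
import numpy as np, cv2
from scipy.spatial.transform import Rotation as R
from station import bot
def quat(q): return R.from_quat([q[1],q[2],q[3],q[0]])
def toolT(o=None):
    o=o or bot.get_obs(); T=np.eye(4); T[:3,:3]=quat(o["tool_rot"]).as_matrix(); T[:3,3]=o["eef_pos"]; return T
def camT(p,TT=None): return np.array(p["T"]) if "T" in p else TT@np.array(p["tool_from_camera"])
def ray(p,xy,TT=None):
    u=cv2.undistortPoints(np.array([[xy]],float),np.array(p["camera_matrix"]),np.array(p["distortion"]))[0,0]
    T=camT(p,TT); d=T[:3,:3]@[u[0],u[1],1]; return T[:3,3],d/np.linalg.norm(d)
def atz(p,xy,z,TT=None):
    c,d=ray(p,xy,TT); return c+d*(z-c[2])/d[2]
def tri(rs):
    A=sum(np.eye(3)-np.outer(d,d) for c,d in rs); b=sum((np.eye(3)-np.outer(d,d))@c for c,d in rs); return np.linalg.solve(A,b)
def proj(p,X,TT=None):
    T=np.linalg.inv(camT(p,TT)); return cv2.projectPoints(np.atleast_2d(X).astype(float),cv2.Rodrigues(T[:3,:3])[0],T[:3,3],np.array(p["camera_matrix"]),np.array(p["distortion"]))[0][:,0]
def save(p,n): cv2.imwrite("pics/"+n,np.ascontiguousarray(p["pixels"][:,:,::-1]))
def wrist():
    TT=toolT(); return bot.read_camera("wrist"),TT
E
python3 - <<'E'
from h import *
np.set_printoptions(precision=3,suppress=True)
o=bot.get_obs(); print(o)
for n in ["top","side"]:
    p=bot.read_camera(n); save(p,n+"0.png")
    print(n,np.array(p["T"])[:3,3],p["camera_matrix"][0][0])
    for t in ["box","door_pull","opener_a","opener_a_eye","rack","peg","corkscrew","jar_key","stopper","grip_disc","jar"]:
        print(t,[(np.round(d["xy"],1).tolist(),round(d["score"],2)) for d in bot.tip_of(t,p)[:4]])
E
```

```text
pics
{'t': 0.0, 'q': array([-1.423,  0.478,  0.022,  1.556, -0.012,  1.109, -0.083]), 'joint_vel': array([-0.   ,  0.001, -0.001,  0.001,  0.   , -0.001, -0.001]), 'joint_torque': array([ -0.   , -59.646,   1.608, -28.119,   0.012,   0.01 ,   0.   ]), 'eef_pos': array([0.171, 0.652, 0.23 ]), 'tool_rot': array([-0.   ,  0.128,  0.992, -0.001]), 'contact_force': array([-0.438,  0.207,  0.259]), 'torque': array([0.029, 0.017, 0.027]), 'grasp_force': 0.0, 'gripper_width': 1.0006629397713773}
top [ 0.32  -0.014  1.465] 463.19742435519333
box [([247.5, 194.1], 0.82)]
door_pull [([248.4, 185.3], 0.59), ([272.6, 193.6], 0.24)]
opener_a [([225.3, 192.0], 0.52), ([272.6, 193.8], 0.41)]
opener_a_eye [([276.1, 182.1], 0.48)]
rack [([343.3, 175.0], 0.76), ([249.8, 195.1], 0.39)]
peg [([348.0, 160.0], 0.58)]
corkscrew [([151.2, 240.1], 0.6)]
jar_key [([433.4, 214.0], 0.69)]
stopper [([339.5, 233.6], 0.65)]
grip_disc [([368.3, 258.5], 0.91)]
jar [([163.6, 178.9], 0.9)]
side [ 0.041 -0.767  0.758] 424.0128957630227
box [([271.9, 218.6], 0.81)]
door_pull [([277.7, 197.2], 0.74)]
opener_a [([285.7, 230.5], 0.5)]
opener_a_eye [([302.3, 225.4], 0.57)]
rack []
peg [([365.8, 216.1], 0.65), ([285.5, 334.6], 0.31)]
corkscrew [([185.5, 186.7], 0.72)]
jar_key [([404.1, 370.1], 0.63)]
stopper [([291.3, 294.2], 0.63)]
grip_disc [([286.4, 336.6], 0.89), ([303.9, 226.8], 0.55)]
jar [([242.8, 173.1], 0.8), ([286.2, 230.0], 0.63)]
```

Run:
```python
import cv2
for n in ["top0","side0"]:
    a=cv2.imread(f"pics/{n}.png"); 
    a=a[90:330,120:460] if n=="top0" else a[130:400,150:450]
    cv2.imwrite(f"pics/{n}c.png",cv2.resize(a,None,fx=2.2,fy=2.2,interpolation=cv2.INTER_CUBIC))
```

```text
(no output)
```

View pics/top0c.png

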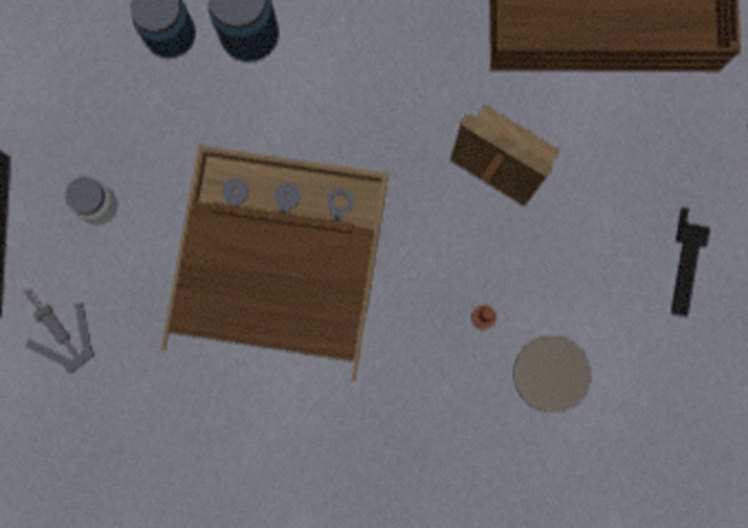

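View pics/side0c.png

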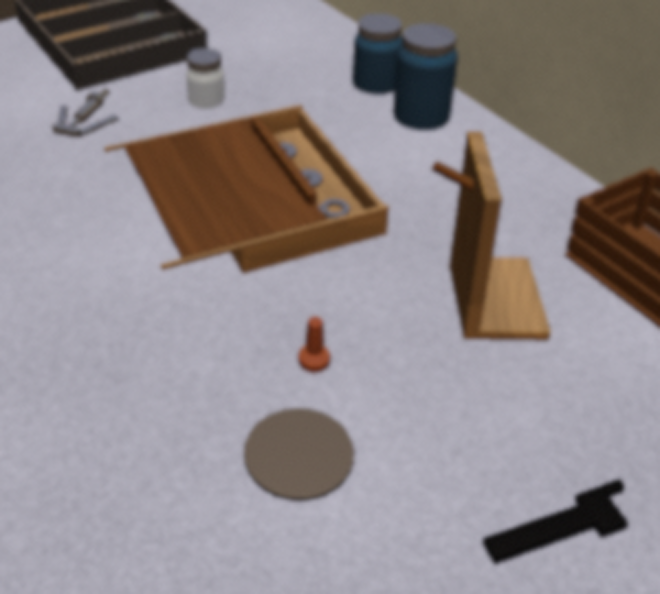

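The top view shows the ringed opener with the large hole at the right (about 274,182), which is the box's −y side. The door is half open, and the rack sits at the right, turned. Next I compute the geometry.

Run:
```python
from h import *
np.set_printoptions(precision=4,suppress=True)
p=bot.read_camera("top"); s=bot.read_camera("side")
T=lambda x,y:(120+(x-.5)/2.2,90+(y-.5)/2.2)
S=lambda x,y:(150+(x-.5)/2.2,130+(y-.5)/2.2)
L=atz(p,T(202,147),.04);Rr=atz(p,T(388,174),.04)
print("corners",L,Rr,np.linalg.norm(L-Rr),"yaw",np.degrees(np.arctan2(*( -(Rr-L)[[1,0]]*[1,-1]))))
e=(L-Rr)/np.linalg.norm(L-Rr); bx=np.array([e[1],-e[0],0]); print("box c",(L+Rr)/2-bx*.1, bx)
print("box net",atz(p,(247.5,194.1),0),atz(s,(271.9,218.6),0))
print("pull",tri([ray(p,(248.4,185.3)),ray(s,(277.7,197.2))]))
print("eye",atz(p,T(341,202),.0105),atz(s,S(333,209),.0105),tri([ray(p,T(341,202)),ray(s,S(333,209))]))
print("pegbase?",tri([ray(p,(348,160)),ray(s,(365.8,216.1))]))
print("tip s/t",tri([ray(p,T(488,178)),ray(s,S(436,166))]))
print("base",tri([ray(p,T(502,155)),ray(s,S(474,184))]))
print("rack top front",atz(p,T(462,118),.2),atz(p,T(548,167),.2))
print("stopper",atz(p,(339.5,233.6),0),"disc",atz(p,(368.3,258.5),0),"jar",atz(p,(163.6,178.9),0),"cork",atz(p,(151.2,240.1),0.0))
print(bot.get_obs()['t'])
```

```text
corners [0.6862 0.2386 0.04  ] [ 0.6486 -0.0292  0.04  ] 0.27048624319426673 yaw 97.99655753033889
box c [0.5684 0.1186 0.04  ] [ 0.9903 -0.1391  0.    ]
box net [0.5737 0.1259 0.    ] [0.5618 0.1218 0.    ]
pull [0.585  0.1187 0.0719]
eye [0.6133 0.0385 0.0105] [0.6119 0.0391 0.0105] [0.6126 0.0388 0.0106]
pegbase? [ 0.6474 -0.1767  0.1625]
tip s/t [ 0.608  -0.1542  0.1951]
base [ 0.6449 -0.1757  0.1707]
rack top front [ 0.6855 -0.1214  0.2   ] [ 0.6224 -0.23    0.2   ]
stopper [ 0.4495 -0.1685  0.    ] disc [ 0.3719 -0.2585  0.    ] jar [0.6213 0.3993 0.    ] cork [0.4225 0.4297 0.    ]
1.3
```

```bash
cat >> h.py <<'E'
def Rz(deg): # tool down, tool y along direction with box-like yaw deg (tool x = -heading)
    a=np.radians(deg); x=-np.array([np.cos(a),np.sin(a),0]); z=np.array([0,0,-1.]); return np.c_[x,np.cross(z,x),z]
def to(pos,Rm,T=None):
    T=toolT() if T is None else T
    print("turn",np.round(R.from_matrix(T[:3,:3].T@Rm).as_rotvec(),3),"shift",np.round(T[:3,:3].T@(np.array(pos)-T[:3,3])*1000,1))
    G=np.eye(4);G[:3,:3]=Rm;G[:3,3]=pos; return G
E
python3 - <<'E'
from h import *
to([.629,.111,.17],Rz(-8))
E
```

```text
turn [ 0.    -0.    -0.116] shift [-580.5 -408.5   61.3]
```

Emit:
jog_arm:
  motion:
    - [0,0,-0.116,-580,-408,20,0]
    - [0,0,-0.116,-580,-408,20,0]
    - [0,0,-0.116,-580,-408,20,0]
    - [0,0,-0.116,-580,-408,20,0]
    - [0,0,-0.116,-580,-408,20,0]
    - [0,0,-0.116,-580,-408,20,0]
    - [0,0,-0.116,-580,-408,20,0]
    - [0,0,-0.116,-580,-408,20,0]
    - [0,0,-0.116,-580,-408,20,0]
    - [0,0,-0.116,-580,-408,20,0]
  grip_force: 40

```text
t: 2.55
eef_pos: [0.5754, 0.1745, 0.214]
tool_rot: [0.0, 0.07, 0.998, 0.0]
contact_force: [0.4, 1.2, 0.2]
gripper_width: -0.0
grasp_force: 0.0
```

Emit:
jog_arm:
  motion:
    - [0,0,0,-62,-55,40,0]
    - [0,0,0,-62,-55,60,0]
    - [0,0,0,-62,-55,60,0]

```text
t: 2.92
eef_pos: [0.6272, 0.1096, 0.1509]
tool_rot: [-0.002, 0.072, 0.997, -0.001]
contact_force: [-0.6, 0.1, -0.5]
gripper_width: -0.002
grasp_force: 0.0
```

Run:
```python
from h import *
np.set_printoptions(precision=4,suppress=True)
w,TT=wrist(); save(w,"w1.png"); print(TT)
for t,z in [("door_pull",.0665),("opener_a_eye",.0105),("opener_a",.008)]:
    print(t,[(np.round(d["xy"],1),round(d["score"],2),atz(w,d["xy"],z,TT)) for d in bot.tip_of(t,w)[:4]])
```

```text
[[-0.9896  0.1436 -0.0044  0.6272]
 [ 0.1436  0.9896 -0.0027  0.1096]
 [ 0.0039 -0.0033 -1.      0.1509]
 [ 0.      0.      0.      1.    ]]
door_pull [(array([283.6, 151. ]), 0.56, array([0.58  , 0.1186, 0.0665]))]
opener_a_eye [(array([205.9, 187.7]), 0.66, array([0.6111, 0.0413, 0.0105])), (array([286.2, 131.2]), 0.44, array([0.5708, 0.1227, 0.0105]))]
opener_a []
```

View pics/w1.png

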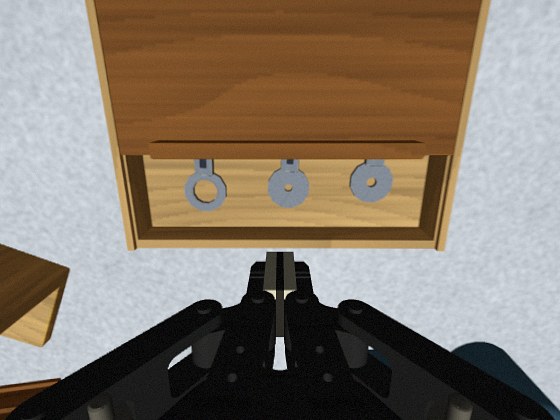

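Emit:
jog_arm:
  motion:
    - [0,0,0,0,0,60,0]
    - [0,0,0,0,0,97,0]
    - [0,0,0,15,0,97,0]
    - [0,0,0,30,0,97,0]
    - [0,0,0,50,0,97,0]
    - [0,0,0,70,0,97,0]
    - [0,0,0,90,0,97,0]
    - [0,0,0,105,0,97,0]
    - [0,0,0,115,0,97,0]

```text
t: 4.25
eef_pos: [0.5144, 0.1298, 0.0583]
tool_rot: [0.002, 0.07, 0.998, 0.001]
contact_force: [2.3, -0.3, 1.2]
gripper_width: 0.003
grasp_force: 1.0
```

Emit:
jog_arm:
  motion:
    - [0,0,0,6,0,2,0]
    - [0,0,0,11,0,2,0]
    - [0,0,0,15,0,2,0]

```text
t: 4.62
eef_pos: [0.4992, 0.131, 0.0546]
tool_rot: [0.0, 0.07, 0.998, -0.0]
contact_force: [2.2, 0.2, 0.8]
gripper_width: -0.004
grasp_force: 0.8
```

Emit:
jog_arm:
  motion:
    - [0,0,0,3,0,0,0]
    - [0,0,0,5,0,0,0]
    - [0,0,0,7,0,0,0]

```text
t: 5.0
eef_pos: [0.4966, 0.1314, 0.055]
tool_rot: [0.004, 0.071, 0.998, 0.0]
contact_force: [15.6, -2.6, -12.1]
gripper_width: -0.002
grasp_force: 7.9
```

Emit:
jog_arm:
  motion:
    - [0,0,0,-5,0,0,0]
    - [0,0,0,-10,0,-55,0]
    - [0,0,0,-60,-30,-100,42]
    - [0,0,0,-120,-60,-110,42]
    - [0,0,0,-143,-62,-110,42]
    - [0,0,0,-143,-62,-110,42]

```text
t: 5.75
eef_pos: [0.6264, 0.0485, 0.1643]
tool_rot: [-0.0, 0.071, 0.997, -0.001]
contact_force: [-0.5, 0.6, -0.5]
gripper_width: 0.487
grasp_force: 0.0
```

Run:
```python
from h import *
np.set_printoptions(precision=4,suppress=True)
w,TT=wrist(); save(w,"w2.png"); print(TT, bot.get_obs()["gripper_width"])
for t,z in [("door_pull",.0665),("opener_a_eye",.0105),("opener_a",.008)]:
    print(t,[(np.round(d["xy"],1),round(d["score"],2),atz(w,d["xy"],z,TT)) for d in bot.tip_of(t,w)[:4]])
```

```text
[[-0.9898  0.1426 -0.0004  0.6264]
 [ 0.1426  0.9898 -0.0011  0.0485]
 [ 0.0002 -0.0012 -1.      0.1643]
 [ 0.      0.      0.      1.    ]] 0.49471959863465126
door_pull []
opener_a_eye [(array([268.8, 176.7]), 0.75, array([0.6118, 0.0393, 0.0105]))]
opener_a [(array([436.8, 117. ]), 0.97, array([0.5793, 0.1997, 0.008 ])), (array([271.2, 128.1]), 0.78, array([0.5671, 0.0484, 0.008 ])), (array([352.5, 129.1]), 0.64, array([0.5788, 0.1231, 0.008 ]))]
```

View pics/w2.png

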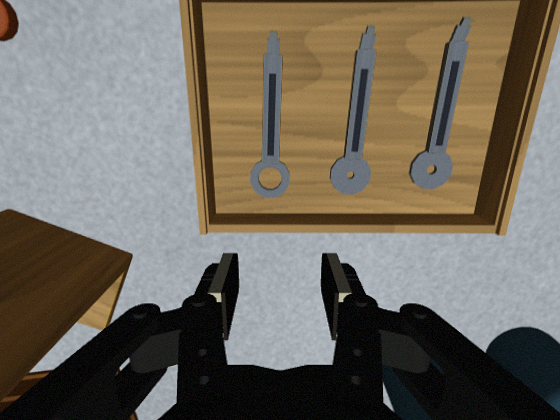

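Run:
```python
from h import *
np.set_printoptions(precision=4,suppress=True)
w,TT=wrist()
g=cv2.cvtColor(w["pixels"],cv2.COLOR_RGB2HSV)
P=[]
for r in range(75,150,5):
    row=g[r,240:310]; m=np.where(row[:,1]<70)[0]
    if len(m)>3: P.append(atz(w,(240+(m.min()+m.max())/2,r),.017,TT)[:2]); print(r,240+m.min(),240+m.max())
P=np.array(P); k=np.polyfit(P[:,0],P[:,1],1); yaw=np.degrees(np.arctan(k[0])); print("yaw",yaw, "line y at eye",np.polyval(k,.612),"origin",np.polyval(k,.567))
eye=np.array([.612,np.polyval(k,.612)])
o=eye-.046*np.array([np.cos(np.radians(yaw)),np.sin(np.radians(yaw))]); print(o)
to([o[0],o[1],.0115],Rz(yaw))
```

```text
75 261 278
80 261 278
85 261 278
90 260 277
95 260 277
100 260 277
105 260 277
110 260 277
115 260 277
120 260 276
125 260 276
130 260 276
135 260 276
140 259 276
145 259 275
yaw -10.371153029759496 line y at eye 0.03982080741650272 origin 0.04805643555125827
[0.5668 0.0481]
turn [-0.    -0.002  0.043] shift [ 55.5 -11.4 152.6]
```

Emit:
jog_arm:
  motion:
    - [0,0,0.043,55.5,-11.5,50,42]
    - [0,0,0.043,55.5,-11.5,100,42]
    - [0,0,0.043,55.5,-11.5,130,42]
    - [0,0,0.043,55.5,-11.5,145,42]
    - [0,0,0.043,55.5,-11.5,151,42]
    - [0,0,0.043,55.5,-11.5,151,42]
  grip_force: 60

```text
t: 6.75
eef_pos: [0.5693, 0.0472, 0.0143]
tool_rot: [0.001, 0.091, 0.996, 0.0]
contact_force: [1.1, -0.6, 1.0]
gripper_width: 0.491
grasp_force: 0.0
```

Emit:
jog_arm:
  motion:
    - [0,0,0,2,0,1,0]
    - [0,0,0,2,0,1,0]
    - [0,0,0,2,0,1,0]
    - [0,0,0,2,0,1,0]
    - [0,0,0,2,0,1,0]
  grip_force: 60

```text
t: 7.38
eef_pos: [0.5671, 0.0476, 0.0137]
tool_rot: [0.001, 0.091, 0.996, 0.0]
contact_force: [-1.8, 0.3, 5.9]
gripper_width: 0.154
grasp_force: 58.7
```

Emit:
jog_arm:
  motion:
    - [0,0,0,0,0,-15,0]
    - [0,0,0,0,0,-60,0]
    - [0,0,0,0,0,-120,0]
    - [0,0,0,0,0,-180,0]
    - [0,0,0,0,0,-230,0]
    - [0,0,0,0,0,-230,0]

```text
t: 8.12
eef_pos: [0.5692, 0.0474, 0.2481]
tool_rot: [0.004, 0.092, 0.996, 0.002]
contact_force: [-0.1, -0.2, -1.5]
gripper_width: 0.15
grasp_force: 58.9
```

Run:
```python
from h import *
np.set_printoptions(precision=4,suppress=True)
w,TT=wrist(); save(w,"w3.png"); print(TT,bot.get_obs()["q"],bot.get_obs()["gripper_width"])
I=np.eye(4)
C=np.array(w["tool_from_camera"]); print(C)
print("eye pred px",proj(w,[-.046,0,.0032],I))
for t in ["opener_a_eye","opener_a","peg"]:
    print(t,[(np.round(d["xy"],1),round(d["score"],2)) for d in bot.tip_of(t,w)[:4]])
# peg pose from top/side nets + my pixels
a=np.array([.645,-.1757,.17]); n=np.array([-.865*.866,.5*.866,.5])
for al in (60,50,40):
    al=np.radians(al); h=np.array([.866,-.5,0]); z=np.array([*(h[:2]*np.sin(al)),-np.cos(al)]); 
    x=np.array([*(-h[:2]*np.cos(al)),-np.sin(al)]); Rm=np.c_[x,np.cross(z,x),z]
    tip=a+n*.075; to(tip-Rm@[-.046,0,.0032],Rm,TT); print(tip-Rm@[-.046,0,.0032])
```

```text
[[-0.9832  0.1824  0.0092  0.5692]
 [ 0.1824  0.9832  0.0024  0.0474]
 [-0.0087  0.004  -1.      0.2481]
 [ 0.      0.      0.      1.    ]] [-0.4387  0.2922  0.3041  1.8174 -0.1009  1.0423  1.2915] 0.15238480670647508
[[ 0.0001 -0.9508 -0.3097  0.0796]
 [ 1.      0.0003 -0.0005 -0.0005]
 [ 0.0006 -0.3097  0.9508 -0.1422]
 [ 0.      0.      0.      1.    ]]
eye pred px [[280.4717 337.5622]]
opener_a_eye [(array([280.2, 336.2]), 0.7)]
opener_a [(array([340.2, 165. ]), 0.97), (array([281.3, 262.8]), 0.81), (array([406.9, 158.2]), 0.65)]
peg [(array([ 43.3, 337.9]), 0.85)]
turn [ 0.183 -1.029  0.305] shift [ -29.1 -175.5   78.3]
[ 0.5665 -0.1303  0.1693]
turn [ 0.153 -0.856  0.316] shift [ -23.2 -173.4   73.3]
[ 0.5611 -0.1272  0.1743]
turn [ 0.124 -0.683  0.324] shift [ -18.3 -171.7   67.2]
[ 0.5565 -0.1246  0.1804]
```

View pics/w3.png

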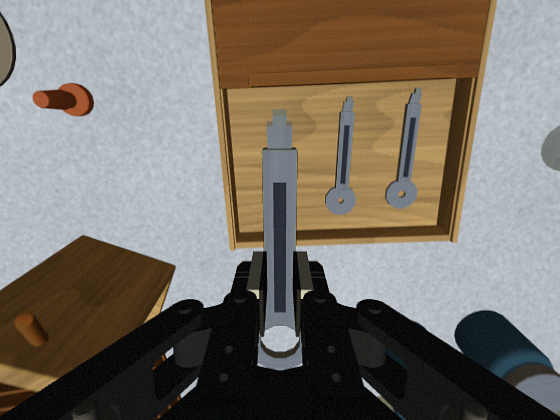

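Emit:
jog_arm:
  motion:
    - [0.03,-0.17,0.05,0,-30,0,0]
    - [0.06,-0.34,0.1,0,-60,10,0]
    - [0.09,-0.51,0.15,0,-90,25,0]
    - [0.12,-0.68,0.2,0,-120,40,0]
    - [0.153,-0.856,0.26,2,-150,55,0]
    - [0.183,-1.029,0.305,3,-164,58,0]
    - [0.183,-1.029,0.305,3,-164,58,0]
    - [0.183,-1.029,0.305,3,-164,58,0]

```text
t: 9.32
eef_pos: [0.5228, -0.1233, 0.1745]
tool_rot: [0.324, 0.197, 0.909, -0.171]
contact_force: [-1.0, -0.4, -1.9]
gripper_width: 0.154
grasp_force: 58.9
```

Run:
```python
from h import *
np.set_printoptions(precision=4,suppress=True)
w,TT=wrist(); save(w,"w4.png"); print(TT,bot.get_obs()["q"],bot.get_obs()["gripper_width"])
print("eye world",(TT@[-.046,0,.0032,1])[:3])
a=np.array([.645,-.1757,.17]); n=np.array([-.865*.866,.5*.866,.5])
print("pred base,tip",proj(w,[a,a+.05*n],TT))
for t in ["opener_a_eye","peg"]:
    print(t,[(np.round(d["xy"],1),round(d["score"],2)) for d in bot.tip_of(t,w)[:4]])
for c in ["top","side"]:
    p=bot.read_camera(c); save(p,c+"4.png"); print(c,proj(p,[a,a+.05*n,(TT@[-.046,0,.0032,1])[:3]]))
    print([bot.tip_of(t,p)[:2] for t in ["peg","opener_a_eye"]])
```

```text
[[-0.7124  0.4682  0.5228  0.5228]
 [ 0.2467  0.8645 -0.438  -0.1233]
 [-0.657  -0.183  -0.7313  0.1745]
 [ 0.      0.      0.      1.    ]] [ 0.0061  0.206  -0.2612  2.3978  1.5298  0.6322 -0.4407] 0.15402092490386388
eye world [ 0.5573 -0.1361  0.2024]
pred base,tip [[294.4622 314.9575]
 [293.0748 338.9663]]
opener_a_eye [(array([282. , 336.7]), 0.92)]
peg []
top [[347.9431 160.2419]
 [341.392  171.0707]
 [335.279  188.2197]]
[[{'xy': [346.1, 160.5], 'score': 0.38}], [{'xy': [338.8, 188.4], 'score': 0.68}]]
side [[365.1874 213.6505]
 [348.1162 205.2213]
 [326.4742 205.2122]]
[[{'xy': [362.6, 216.0], 'score': 0.53}], [{'xy': [329.6, 203.9], 'score': 0.6}, {'xy': [314.5, 216.6], 'score': 0.56}]]
```

View pics/w4.png

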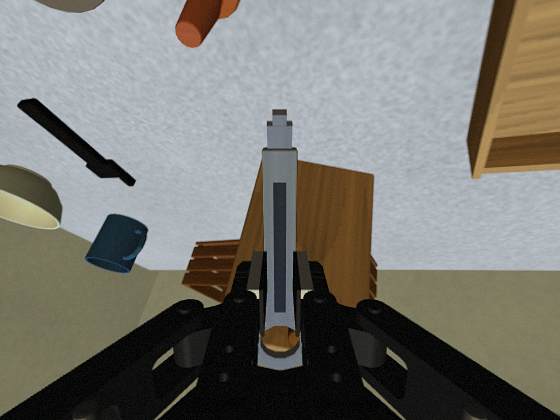

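```bash
cat >> h.py <<'E'
A=np.array([.645,-.1757,.17]); N=np.array([-.865*.866,.5*.866,.5])
EYE=np.array([-.046,0,.0032])
def tilt(al):
    al=np.radians(al); h=np.array([.866,-.5,0]); z=np.array([*(h[:2]*np.sin(al)),-np.cos(al)]); x=np.array([*(-h[:2]*np.cos(al)),-np.sin(al)]); return np.c_[x,np.cross(z,x),z]
def toeye(s,al):
    Rm=tilt(al); return to(A+N*s-Rm@EYE,Rm)
E
python3 - <<'E'
from h import *
print(bot.get_obs()["q"],bot.get_obs()["joint_vel"])
toeye(.075,50)
E
```

```text
[-0.02225853  0.19988414 -0.23079537  2.39140661  1.52043094  0.62658624
 -0.42987342] [ 0.01093557  0.00034655 -0.02041696  0.00384118  0.00478763  0.00332547
 -0.00526295]
turn [-0.106 -0.135  0.151] shift [-24.8  13.1  23. ]
```

Emit:
jog_arm:
  motion:
    - [-0.05,-0.07,0.08,-12,7,12,0]
    - [-0.106,-0.135,0.151,-25,13,23,0]
    - [-0.106,-0.135,0.151,-25,13,23,0]
    - [-0.106,-0.135,0.151,-25,13,23,0]

```text
t: 10.28
eef_pos: [0.5602, -0.1279, 0.174]
tool_rot: [0.407, 0.235, 0.876, -0.111]
contact_force: [0.7, 0.8, -2.0]
gripper_width: 0.154
grasp_force: 58.9
```

Run:
```python
from h import *
np.set_printoptions(precision=4,suppress=True)
toeye(.075,50)
o=bot.get_obs(); w,TT=wrist(); save(w,"w5.png"); print(o["q"],o["t"])
e=(TT@[*EYE,1])[:3]; print("axis err angle",np.degrees(np.arccos(-TT[:3,2]@N)),"along",(e-A)@N,"perp",e-A-N*((e-A)@N))
im=[cv2.resize(w["pixels"][240:420,180:400],None,fx=2,fy=2)]
for c in ["top","side"]:
    p=bot.read_camera(c); q=proj(p,[A,A+.05*N,e]); x,y=q.mean(0).astype(int); print(c,q.tolist(),x,y)
    k=np.ascontiguousarray(p["pixels"][y-45:y+45,x-55:x+55]); im.append(cv2.resize(k,None,fx=4,fy=4,interpolation=cv2.INTER_CUBIC)[:360,:440])
o2=np.vstack([np.hstack(im[:2])]) ; o2=np.hstack([im[1],im[2]]); cv2.imwrite("pics/m5.png",cv2.resize(o2,(800,327))[:,:,::-1])
```

```text
turn [-0.003 -0.002  0.001] shift [-0.5  1.   0.1]
[ 0.0683  0.2648 -0.2692  2.4302  1.9979  0.6456 -0.9725] 10.275
axis err angle 10.303026504366954 along 0.07501054640048882 perp [-0.0008 -0.0007 -0.0004]
top [[347.9430659465091, 160.24194928245066], [341.3919634147435, 171.07074738580212], [338.2306083561891, 176.98532399708245]] 342 169
side [[365.1873848358848, 213.6504824831137], [348.11616278828666, 205.22129481136068], [339.26940146659547, 201.28003574999533]] 350 206
```

View pics/m5.png

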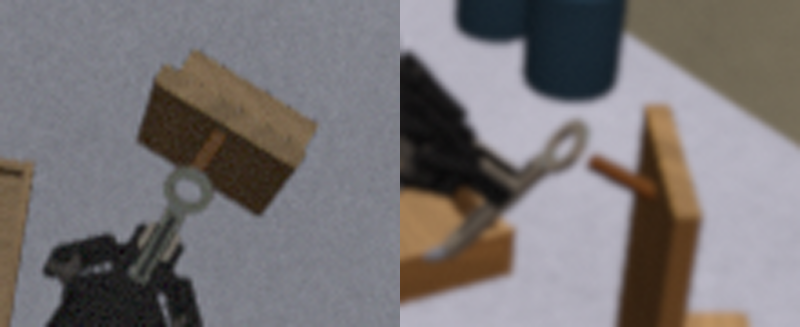

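Run:
```python
from h import *
np.set_printoptions(precision=4,suppress=True)
e=(toolT()@[*EYE,1])[:3]
p=bot.read_camera("top");s=bot.read_camera("side")
a=bot.tip_of("opener_a_eye",p);b=bot.tip_of("opener_a_eye",s); print(a[:2],b[:2])
for P,S in [((338.7,176.3),(341.2,200.9)),(a[0]["xy"],b[0]["xy"])]:
    X=tri([ray(p,P),ray(s,S)]); d=X-e; print(X,d,"along",(X-A)@N,"perp",X-A-N*((X-A)@N))
# axis-relative image offset: distance of eye px from projected peg axis line
for c,E in((p,(338.7,176.3)),(s,(341.2,200.9))):
    q=proj(c,[A,A+.08*N]); d=(q[1]-q[0])/np.linalg.norm(q[1]-q[0]); v=np.array(E)-q[0]; print(d[0]*v[1]-d[1]*v[0])
# peg axis seen in wrist? silhouettes
w,TT=wrist(); print("wrist tip pred",proj(w,[A+.05*N],TT),"eye",proj(w,[(TT@[*EYE,1])[:3]],TT)); cv2.imwrite("pics/w5c.png",cv2.resize(w["pixels"][290:380,220:340],None,fx=5,fy=5)[:,:,::-1])
```

```text
[{'xy': [340.7, 176.5], 'score': 0.66}] [{'xy': [341.1, 202.6], 'score': 0.77}, {'xy': [283.7, 336.1], 'score': 0.75}]
[ 0.5907 -0.1457  0.208 ] [ 0.0024 -0.002   0.0005] along 0.07263978799548554 perp [ 0.0002 -0.0015  0.0017]
[ 0.589  -0.1504  0.207 ] [ 0.0006 -0.0067 -0.0006] along 0.07139981034821816 perp [-0.0025 -0.0056  0.0013]
-0.4036722798998085
0.8138181206990964
wrist tip pred [[281.9464 316.209 ]] eye [[280.3883 337.433 ]]
```

View pics/w5c.png

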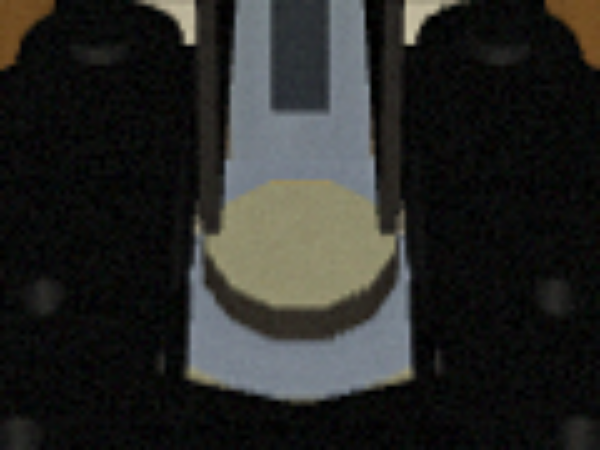

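Emit:
jog_arm:
  motion:
    - [0,0,0,-2.5,0,14,0]
    - [0,0,0,-4.5,0,25,0]
    - [0,0,0,-5.5,0,31,0]
    - [0,0,0,-6.5,0,37,0]
    - [0,0,0,-6.5,0,37,0]

```text
t: 11.3
eef_pos: [0.5885, -0.1447, 0.1547]
tool_rot: [0.408, 0.236, 0.875, -0.11]
contact_force: [-0.3, -0.7, -1.7]
gripper_width: 0.151
grasp_force: 58.9
```

Run:
```python
from h import *
np.set_printoptions(precision=4,suppress=True)
toeye(.030,50)
o=bot.get_obs(); TT=toolT(); print(o["q"],o["contact_force"])
e=(TT@[*EYE,1])[:3]; print("along",(e-A)@N,"perp",e-A-N*((e-A)@N))
im=[]
for c in ["top","side"]:
    p=bot.read_camera(c); x,y=(342,169) if c=="top" else (350,206)
    im.append(cv2.resize(np.ascontiguousarray(p["pixels"][y-45:y+45,x-55:x+55]),None,fx=3.6,fy=3.6,interpolation=cv2.INTER_CUBIC))
w=bot.read_camera("wrist")
cv2.imwrite("pics/m6.png",np.hstack(im)[:,:,::-1])
```

```text
turn [-0.002 -0.001 -0.001] shift [-1.9  1.4  6.8]
[ 0.1096  0.3465 -0.2559  2.3806  2.0983  0.6481 -1.023 ] [-0.2504 -0.7404 -1.6579]
along 0.036909609330881124 perp [-0.0011 -0.001  -0.0006]
```

View pics/m6.png

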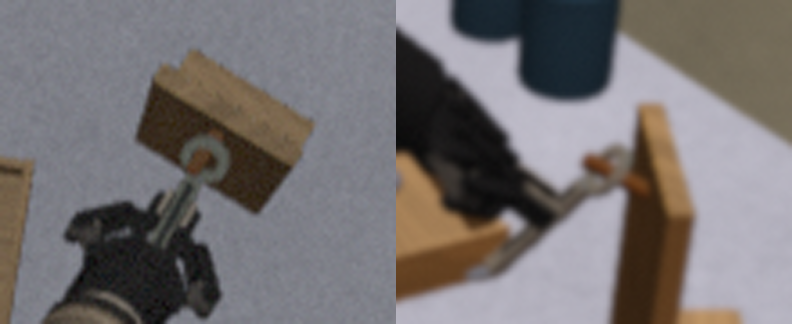

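The ring is threaded on the peg: in both views the peg passes through the eye. I'll go in a little further, then release.

Emit:
jog_arm:
  motion:
    - [0,0,0,-1,1,5,0]
    - [0,0,0,-2,1,10,0]
    - [0,0,0,-2,1,10,0]

```text
t: 11.82
eef_pos: [0.597, -0.1484, 0.1499]
tool_rot: [0.408, 0.236, 0.875, -0.11]
contact_force: [-0.2, 0.5, -1.1]
gripper_width: 0.153
grasp_force: 58.9
```

Emit:
jog_arm:
  motion:
    - [0,0,0,0,0,0,22]
    - [0,0,0,0,0,0,30]
    - [0,0,0,0,0,0,45]
    - [0,0,0,0,0,0,50]
    - [0,0,0,0,0,0,50]
    - [0,0,0,0,0,0,50]

```text
t: 12.58
eef_pos: [0.5967, -0.1481, 0.1501]
tool_rot: [0.408, 0.235, 0.875, -0.11]
contact_force: [-0.3, -0.6, -0.2]
gripper_width: 0.586
grasp_force: 0.0
```

Run:
```python
from h import *
o=bot.get_obs(); print(o["t"],o["contact_force"],o["gripper_width"])
im=[]
for c in ["top","side"]:
    p=bot.read_camera(c); x,y=(342,169) if c=="top" else (350,216)
    im.append(cv2.resize(np.ascontiguousarray(p["pixels"][y-55:y+55,x-55:x+55]),None,fx=3.6,fy=3.6,interpolation=cv2.INTER_CUBIC))
cv2.imwrite("pics/m7.png",np.hstack(im)[:,:,::-1])
```

```text
12.575 [-0.30030209 -0.5513453  -0.22469717] 0.5860154407831408
```

View pics/m7.png

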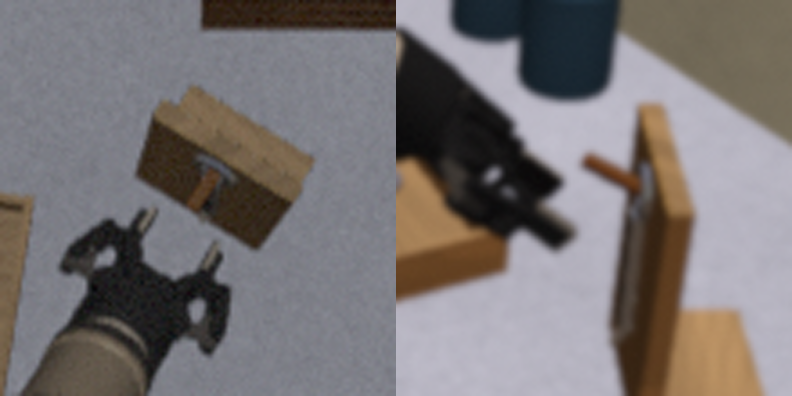

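The opener hangs on the peg against the board and the fingers are clear of it. I'll back off.

Emit:
jog_arm:
  motion:
    - [0,0,0,0,0,-20,50]
    - [0,0,0,0,0,-45,50]
    - [0,0.1,0,0,0,-75,50]
    - [0,0.2,0,0,0,-100,50]
    - [0,0.2,0,0,0,-100,50]
    - [0,0.2,0,0,0,-100,50]

```text
t: 13.42
eef_pos: [0.5313, -0.1097, 0.2161]
tool_rot: [0.32, 0.246, 0.911, -0.085]
contact_force: [0.1, 0.1, 0.7]
gripper_width: 0.585
grasp_force: 0.0
```

Run:
```python
from h import *
o=bot.get_obs(); print(o["t"],o["contact_force"],o["joint_vel"].round(3))
im=[]
for c in ["top","side"]:
    p=bot.read_camera(c); im.append(p["pixels"][100:400,120:460])
cv2.imwrite("pics/m8.png",cv2.resize(np.hstack(im),None,fx=1.17,fy=1.17)[:,:,::-1])
```

```text
13.425 [0.13525172 0.05910762 0.71903863] [-0.001  0.038  0.001  0.027  0.113  0.016 -0.111]
```

View pics/m8.png

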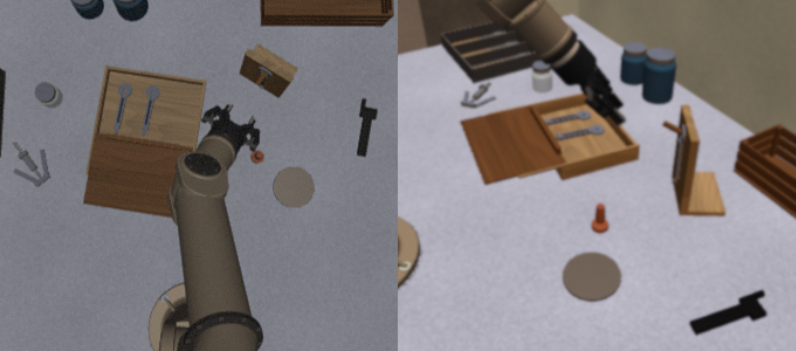

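The door is open, the two other openers are still in the box, and nothing else has been moved. The opener hangs on the peg and the arm is clear.

```bash
python3 -c "
from station import bot; print(bot.hand_in())"
```

```text
the job is handed in; nothing more can be done
None
```

The door is fully open, opener_a hangs by its eye on the peg, the other two openers are still in the box, nothing lying about was moved, and the job was handed in at about 13.5 s (no verdict was returned).

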